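# Empty the baking balls through the dial lid

## Task

The baking balls are in the clear jar that lies tilted in its wooden rest. While it lies there, turn the steel dial on its mouth anticlockwise as far as it goes, to the largest opening; then take the jar, tip it and shake all four balls out into the blue dish. Put the jar back home in its rest as it lay, and do not disturb the dish or the lemon, garlic and tin.

Things in the scene. Friction and masses are not known exactly. Their poses are not given: they have to be found in the camera images.
- jar_mid (a point): Clear six-sided jar with round white lid, lying back 45 deg in a wooden rest, mouth up. Point on its long axis, 75 mm from the foot. z: foot to mouth; x: towards its upper edge as it lies (its lowest edge is at -x); y: sideways. Body 140 mm long, 60 mm across the flat upright faces at +y and -y (each 35 mm wide), 69 mm across edges; filled 0.24 to 0.34 kg, centre of mass about here.
- jar_grip (a point): Point on the jar's axis 78 mm from the foot, axes as jar_mid: middle of the free part of the flat side faces, 45 to 112 mm from the foot, where it can be gripped across the 60 mm. Below 38 mm the rest's 8 mm cheeks stand beside these faces; the trough is only under the lower faces, within 25 mm of the middle plane. Lid (76 mm in diameter) from 118 to 144 mm.
- jar_outlet (a point): Outlet for balls, in the lid 145 mm from the foot, 22 mm from the axis towards the jar's lowest edge (-x of the jar); axes as jar_mid. One wedge of 75 deg, 10 to 32 mm from the axis. The balls roll along the lowest edge and out when the mouth points some 20 deg or more below level and the dial's largest opening is over it.
- dial_bar (a point): Centre of the grip bar on the steel dial over the jar's mouth: bar 46 long, 14 wide, standing 30 mm high on the dial's face (dial 76 mm in diameter, face 149 mm from the foot); point 15 mm above the face, on the jar's axis. x along the bar, y across it, z outward along the axis. It turns about z with 0.06 N m friction, and stays where left. Steel and white lid parts are not loose.
- dial_face (a point): Centre of the dial's face; axes as dial_bar. Two hard stops, 2.53 rad apart. Fully clockwise (seen from outside) is shut: bar x at -55 deg from jar x, about z. Anticlockwise (+z) come a narrow slot, a middle one (balls pass neither), and at the far stop the largest: bar x along jar y. Starts within 0.4 rad of shut: needs 2.1 to 2.5 rad, so regrasp. Much force at the stop twists the jar.
- rest_seat (a point): Point of the wooden rest (fixed to the worktop, base board 170 x 90 mm) where the jar's point 75 mm from the foot lies when the jar is home: its lower edge in the trough, its foot against the foot plate, between two cheeks with 2 mm play on each side. Axes are those of the rest: z up, the mouth end of the jar points to -x and 45 degrees up.
- rest_mouth (a point): Point in the air above the rest where the centre of the dial's bar is when the jar is home.
- dish: Square blue basket-like dish, loose, 246 x 196 x 58 mm, 0.75 kg; origin at the centre of its underside, x along the long side, z up. Walls about 12 mm thick, floor 6 mm.
- lemon_mid (a point): Bystander: a lemon, 78 x 55 x 56 mm; its centre.
- garlic_mid (a point): Bystander: a garlic bulb, 60 x 60 x 59 mm; its centre.
- tin_mid (a point): Bystander: a tin of food, 57 mm in diameter, 72 mm tall; its centre.
- ball0_center (a point): Centre of a terracotta baking ball, 16 mm in diameter, 10 g; starts in the jar, in a row along its lowest edge.
- ball1_center (a point): Centre of a terracotta baking ball, 16 mm in diameter, 10 g; starts in the jar, in a row along its lowest edge.
- ball2_center (a point): Centre of a terracotta baking ball, 16 mm in diameter, 10 g; starts in the jar, in a row along its lowest edge.
- ball3_center (a point): Centre of a terracotta baking ball, 16 mm in diameter, 10 g; starts in the jar, in a row along its lowest edge.

How it is judged:
By the outcome, as a careful person would: the job done as asked, in the order asked, and still so for the second after the job is handed in, with the robot touching nothing.
It also fails if it takes over 72 s, if anything falls off the work surface, if the arm or the gripper's body presses on something with over 40 N, if the wrist force passes 120 N, or if a joint passes its speed limit or range.

## Robot

A 6-joint arm with a two-finger parallel gripper is mounted at the origin on a cart in front of the work surface, level with it; the furniture and walls round the work are solid. World frame = base frame: x ahead of the robot, y to its left, z up, the work surface at z = 0. Lengths are in m, angles in degrees, forces in N, time in s.
With the tool pointing down it reaches from about 0.3 to 0.75 m from the base axis. Payload 8.5 kg.
Tool frame: the origin (TCP) lies at the very end of the fingers, on their centre line; the grasp point (between the pads) lies 19 mm behind it; z points along the fingers, y is the line along which they close (so a half turn about z gives the same grasp; the last joint's range is limited). The gripper opens to 85 mm and grips with 20 to 120 N. Pads are 22 mm wide; open, the fingers measure 114 mm over their backs; the gripper's body (76 mm by 85 mm) begins 54 mm behind the grasp point. The pads swing forward as they close: fully open they stand 13 mm farther back than shut.
Start: joints at [53.497, 21.807, 74.336, -0, 83.858, -12.336], TCP at [0.225, 0.502, 0.231] pointing down, gripper open.
Joint ranges: [-178.18, 178.18], [-50.72, 133.34], [12.68, 142.11], [-81.47, 261.47], [9.98, 163.14], [-165.26, 165.26]. Speed limits (degrees/s): [136.94, 136.94, 180, 180, 180, 180].

## Interface

Orientations are given as a 3x3 rotation matrix whose columns are the frame's x, y, z axes.
In Python, from rig import observe, cams, ticket gives the robot as it stands.
- The arm moves only by the tool move_arm, never from a script. Its arguments are lists of equal length, an entry for each row: "jaw": the finger opening in cm, from 0 to 8.54; "dp": the shift along the tool's x, y, z in cm, a list of three; "turn": the turn, a rotation vector about the tool's x, y, z in rad, a list of three. In form: {"jaw": [jaw, ...], "dp": [[tx, ty, tz], ...], "turn": [[wx, wy, wz], ...]}. A call has 1 to 12 rows; each row shifts and turns the commanded pose from where the row before left it, along the tool's axes as they then stand; what a row does not reach is not made up. A row lasts 1/12 s, in which the tool goes at most 41.7 mm and 7.16 degrees, less where a joint would pass 70% of its speed; a pose out of reach is approached as far as the arm can. A call is refused whole if a number of a shift passes 4.17 or a number of a turn 0.125, either way. A call with a gripper value outside its range is refused whole. The fingers move at their own pace and stop on an object; "force" is the grip in N (left out, the last holds). Time passes only in rows, so rows that do not move let the fingers close. It gives the time, the measured TCP pose, the force, the opening and the grip force at its end, in the units of the state.
- observe(): the state, without advancing time (a new reading comes with each control period).
- cams.get_image(name): name is "scene" or "top" or "wrist"; returns (picture, depth): 420x560x3 uint8, red, green, blue; 420x560 float32, m along the optical axis (not along the pixel's ray), 0 where there is no reading.
- cams.calibration(name): a dict with "vertical_fov" (degrees; the focal length in pixels is half the picture's height over the tangent of half this angle, whatever the lens; pixels are square), "cx", "cy" (the principal point, pixels), "view" (4x4, takes a point from world to camera coordinates); the wrist camera has in their place "tool_from_camera" (4x4, takes a point from camera to tool coordinates, whose origin is the TCP and whose axes are the flange's). Camera axes: x right, y up, looking along -z (the intrinsics and any distortion apply to the point x, -y, -z); pixel columns grow to the right and rows downward; lengths in m; the calibration is good to about 2 mm. The wrist camera is an equidistant fisheye: a pixel r from the principal point sees the ray r / f radians off the axis. A picture is of the moment at which its call begins: read the wrist's pose just before it. calibration takes no time and is no camera call.
- ticket.close_job(): hands the job in; it is judged then, once.
Trained networks look in the newest picture that a camera, given by its name, has taken for a name from the list of things; names that differ only in an ending like _2 or _b are one class to them, and where a whole thing is asked for, a point or a joint stands for the part that bears it (a point fixed in the world has none). Each returns a list of dicts, best first, with "p" (0 to 1); they miss things now and then, are a little off and sometimes report something else, mostly with a low value. They report only what shows in the picture. A call takes as long as a camera call.
- cams.spot_in(camera, query): "box" ([centre column, centre row, width, height] as shares, 0 to 1, of the picture: columns of its width, rows of its height, round what is visible of it).
- cams.outline_of(camera, query): "mask" (420x560 bool, what is visible of it) and "box" ([centre column, centre row, width, height] as shares, 0 to 1, of the picture: columns of its width, rows of its height, round what is visible of it).
- cams.mark_of(camera, query): "location" ([column, row] as shares, 0 to 1, of the picture: columns of its width, rows of its height: a listed point, or the origin of a listed thing).
The state is a dict: "time_s": time; "q": joint angles; "qvel": joint speeds; "joint_efforts": joint torques, N m; "position": TCP position; "tool_rot": TCP orientation; "ft_force": force on the tool from outside, world axes, zero at the start; "wrist_torque": the same for the moment, N m; "grip_width": finger opening in m; "gripper_force": force on a finger pad.
Only numpy, scipy, OpenCV 4.12 (cv2) and the standard library are available. Lean on these libraries where they do the work, as an engineer would, in place of code of your own. Each camera call takes 0.05 s, during which the arm holds its last target. There are 200 camera calls.

## Working session

There is one attempt and no reset: what is moved stays moved. The work goes in short steps, Python scripts to look and compute and a tool call to move; the robot and the scene stay as the last step left them, time stands still between calls to the robot, and variables do not carry over. Pictures are saved under pics/ and viewed, at most 10 in all, crops included, and the job is handed in when it is done.

Besides the shell and the picture viewer there is one more tool, called after "Request:" in YAML: its name, and indented under it one key for each argument. move_arm: Moves the arm, as the interface text tells. Its arguments: {"type":"object","properties":{"jaw":{"type":"array","items":{"type":"number"}},"dp":{"type":"array","items":{"type":"array","items":{"type":"number"}}},"turn":{"type":"array","items":{"type":"array","items":{"type":"number"}}},"force":{"type":"number"}},"required":["jaw","dp","turn"]}

```bash
mkdir -p pics; ls; cat > h.py <<'E'
import numpy as np, cv2
from rig import observe, cams, ticket
def px2w(cam,c,r,d,tp=None):
    k=cams.calibration(cam); f=210/np.tan(np.radians(k["vertical_fov"]/2))
    x=(c-k["cx"]);y=(r-k["cy"])
    if cam!="wrist":
        p=np.array([x/f*d,-y/f*d,-d,1]); return (np.linalg.inv(k["view"])@p)[:3]
    rr=np.hypot(x,y); t=rr/f; s=np.tan(t)/max(rr,1e-9)
    p=np.array([x*s*d,-y*s*d,-d,1]); q=(np.array(k["tool_from_camera"])@p)[:3]
    return np.array(tp[0])+np.array(tp[1])@q
def ray(cam,c,r,tp=None):
    a=px2w(cam,c,r,0.0,tp);b=px2w(cam,c,r,1.0,tp);return a,(b-a)/np.linalg.norm(b-a)
def shot(cam,name):
    s=observe();im,d=cams.get_image(cam);cv2.imwrite("pics/"+name,im[:,:,::-1]);return im,d,(s["position"],s["tool_rot"])
E
python3 - <<'E'
from h import *
np.set_printoptions(precision=4,suppress=True)
print(observe())
R={}
for c in ["scene","top","wrist"]:
    im,d,tp=shot(c,c+"0.png")
    print(c,{k:v for k,v in cams.calibration(c).items()})
    for n in ["jar_mid","dial_bar","dial_face","jar_outlet","rest_seat","rest_mouth","dish","lemon_mid","garlic_mid","tin_mid","ball0_center"]:
        o=cams.mark_of(c,n)
        if o:
            l=o[0]["location"];x,y=l[0]*560,l[1]*420
            dd=d[min(419,max(0,int(y))),min(559,max(0,int(x)))]
            print(c,n,round(o[0]["p"],2),round(x),round(y),px2w(c,x,y,dd,tp)); R.setdefault(n,[]).append(ray(c,x,y,tp))
for n,L in R.items():
    if len(L)>1:
        A=0;b=0
        for o,u in L: P=np.eye(3)-np.outer(u,u);A=A+P;b=b+P@o
        X=np.linalg.solve(A,b);print("tri",n,X,[round(float(np.linalg.norm((np.eye(3)-np.outer(u,u))@(X-o))),4) for o,u in L])
E
python3 -c "
import cv2,numpy as np
a=cv2.imread('pics/scene0.png');b=cv2.imread('pics/top0.png')
cv2.imwrite('pics/both.png',cv2.resize(np.vstack([a,b]),(448,600)) if 0 else np.hstack([cv2.resize(a,(400,300)),cv2.resize(b,(400,300))]))"
```

```text
pics
{'time_s': 0.0, 'q': array([ 53.4967,  21.8396,  74.3863,   0.0007,  83.8597, -12.3351]), 'qvel': array([ 0.0203,  0.0931, -0.0894,  0.0727,  0.0007, -0.0988]), 'joint_efforts': array([  0.0002, -44.8467, -23.1274,  -0.0002,   0.0049,  -0.    ]), 'position': array([0.225 , 0.5015, 0.2307]), 'tool_rot': array([[-0.9123,  0.4094, -0.0009],
       [ 0.4094,  0.9123, -0.0012],
       [ 0.0003, -0.0015, -1.    ]]), 'ft_force': array([ 0.8818, -0.1066, -0.9803]), 'wrist_torque': array([0.0145, 0.0175, 0.0153]), 'gripper_force': 0.0, 'grip_width': 0.0857612559185641}
scene {'vertical_fov': 44.49348550741719, 'cx': 289.9772937944753, 'cy': 210.2040584350978, 'view': array([[ 0.7288, -0.6848, -0.0057, -0.4025],
       [ 0.5074,  0.5343,  0.6761, -0.4245],
       [-0.4599, -0.4956,  0.7368, -0.9029],
       [ 0.    ,  0.    ,  0.    ,  1.    ]])}
scene jar_mid 0.73 216 224 [0.4461 0.1028 0.1695]
scene dial_bar 0.77 234 220 [0.475  0.0793 0.1797]
scene dial_face 0.91 232 219 [0.4745 0.0871 0.1764]
scene jar_outlet 0.67 236 231 [0.477  0.0812 0.1424]
scene rest_mouth 0.35 218 220 [0.4567 0.
[... 1082 characters left out ...]
73849791195005, 'tool_from_camera': array([[-0.0001,  0.9652,  0.2615,  0.0659],
       [ 1.    ,  0.    ,  0.0003, -0.0007],
       [ 0.0003,  0.2615, -0.9652, -0.1432],
       [ 0.    ,  0.    ,  0.    ,  1.    ]])}
tri jar_mid [0.4754 0.1497 0.1071] [0.0015, 0.0015]
tri dial_bar [0.4807 0.0882 0.1679] [0.0001, 0.0001]
tri dial_face [0.4793 0.0977 0.164 ] [0.0018, 0.0018]
tri jar_outlet [0.4813 0.083  0.1373] [0.0026, 0.0026]
tri rest_mouth [0.4694 0.1019 0.1662] [0.0161, 0.0161]
tri dish [ 0.5072 -0.1938  0.0098] [0.0023, 0.0023]
tri lemon_mid [ 0.7137 -0.0069  0.0179] [0.004, 0.004]
tri garlic_mid [0.6856 0.2084 0.0132] [0.0048, 0.0048]
tri tin_mid [0.6273 0.1031 0.0463] [0.0036, 0.0036]
```

View pics/both.png

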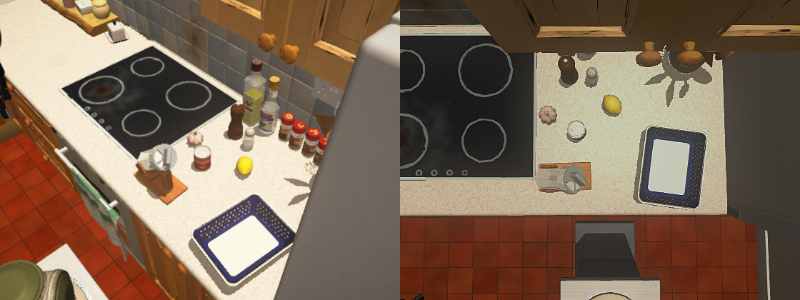

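The jar's mouth points to −y (towards the dish). The dial is near (0.48, 0.09, 0.17) and the dish centre near (0.507, −0.194). Next I'll get the yaw and the bar angle, then plan the approach.

```bash
cat >> h.py <<'E'
from scipy.linalg import logm,expm
from scipy.spatial.transform import Rotation as Ro
def T(p,R): M=np.eye(4);M[:3,:3]=R;M[:3,3]=p;return M
def plan(p,R,n=None,p0=None,R0=None):
    "equal rows (screw) from the present pose"
    s=observe(); p0=s["position"] if p0 is None else p0; R0=s["tool_rot"] if R0 is None else R0
    M=np.linalg.inv(T(p0,R0))@T(p,R)
    M[:3,:3]=Ro.from_matrix(M[:3,:3]).as_matrix()
    th=np.linalg.norm(Ro.from_matrix(M[:3,:3]).as_rotvec())
    n=n or int(np.ceil(max(th/.115,np.linalg.norm(M[:3,3])/.035)))
    S=np.real(logm(M))/n;E=expm(S)
    print("n",n,"dp cm",np.round(E[:3,3]*100,3),"turn",np.round(Ro.from_matrix(E[:3,:3]).as_rotvec(),4))
def cloud(cam,d,tp=None):
    k=cams.calibration(cam);f=210/np.tan(np.radians(k["vertical_fov"]/2))
    v,u=np.nonzero(d>0);z=d[v,u];x=u-k["cx"];y=v-k["cy"]
    if cam=="wrist":
        r=np.hypot(x,y)+1e-9;s=np.tan(r/f)/r
        P=np.c_[x*s*z,-y*s*z,-z,0*z+1]@np.array(k["tool_from_camera"]).T
        return P[:,:3]@np.array(tp[1]).T+tp[0],u,v
    P=np.c_[x/f*z,-y/f*z,-z,0*z+1]@np.linalg.inv(k["view"]).T
    return P[:,:3],u,v
E
python3 - <<'E'
from h import *
np.set_printoptions(precision=4,suppress=True)
im,d,tp=shot("top","top1.png")
P,u,v=cloud("top",d)
# board
s=(abs(P[:,0]-.48)<.09)&(P[:,1]>0)&(P[:,1]<.24)
hsv=cv2.cvtColor(im,cv2.COLOR_RGB2HSV)[v,u]
h,e=np.histogram(P[s,2],np.arange(-.005,.22,.005));print(h)
for lo,hi in [(.006,.03)]:
    q=P[s&(P[:,2]>lo)&(P[:,2]<hi)];print(len(q),np.median(q[:,2]),cv2.minAreaRect((q[:,:2]*1000).astype(np.float32)))
bar=P[s&(P[:,2]>.15)]; print(len(bar)); print(bar[bar[:,2]>.18][:40])
for n in ["rest_seat","jar_mid","dish"]:
    o=cams.outline_of("top",n)
    if o:
        m=o[0]["mask"][v,u];q=P[m];print(n,o[0]["p"],m.sum(),cv2.minAreaRect((q[:,:2]*1000).astype(np.float32)))
zj=np.array([0,-.7071,.7071]);yw=np.array([1,0,0]);
# pre pose: 0.14 out from bar centre
c=np.array([.481,.088,.168]); R0=observe()["tool_rot"]
R=Ro.from_rotvec([np.pi/4,0,0]).as_matrix()@R0
plan(c+zj*.13,R)
E
python3 -c "
import cv2
a=cv2.imread('pics/top1.png')[205:300,180:300]
cv2.imwrite('pics/c1.png',cv2.resize(a,(720,570),interpolation=cv2.INTER_CUBIC))"
```

```text
[2058 2831  127  490   22    1    0    0    2    3    1    0    1    6
   26   50   77   80   94   64   55   53   66   49   62   59   59   65
   85  112  109   90  102  156  161  206  201  169   84   42    2    0
    0    0]
621 0.011997208744071508 ((474.5345458984375, 117.96403503417969), (222.94015502929688, 101.60095977783203), 89.70388793945312)
1213
[[0.5046 0.1237 0.1814]
 [0.5046 0.1217 0.1827]
 [0.5045 0.1199 0.1813]
 [0.5026 0.1218 0.1812]
 [0.5027 0.1197 0.1838]
 [0.5007 0.1238 0.1806]
 [0.5008 0.1215 0.184 ]
 [0.5007 0.12   0.1802]
 [0.4989 0.1257 0.181 ]
 [0.4989 0.1235 0.1837]
 [0.4989 0.1216 0.1829]
 [0.4988 0.1008 0.1824]
 [0.4988 0.0988 0.1831]
 [0.4989 0.0967 0.185 ]
 [0.4989 0.0946 0.188 ]
 [0.499  0.0926 0.1902]
 [0.4991 0.0905 0.192 ]
 [0.499  0.0888 0.1894]
 [0.497  0.1276 0.1809]
 [0.497  0.1254 0.1834]
 [0.497  0.1237 0.1816]
 [0.497  0.1217 0.1823]
 [0.4969 0.12   0.1805]
 [0.4969 0.1027 0.1825]
 [0.497  0.1006 0.1847]
 [0.4969 0.0988 0.1832]
 [0.497  0.0968 0.1848]
 [0.4971 0.0945 0.1893]
 [0.4971 0.0926 0.19  ]
 [0.4972 0.0906 0.1916]
 [0.4972 0.0886 0.193 ]
 [0.4971 0.0869 0.1902]
 [0.4951 0.1295 0.1809]
 [0.4953 0.127  0.1859]
 [0.4953 0.1249 0.1877]
 [0.4951 0.1235 0.1833]
 [0.4951 0.1218 0.1814]
 [0.4951 0.1196 0.1839]
 [0.495  0.1046 0.1824]
 [0.4951 0.1025 0.1841]]
rest_seat 0.74 647 ((482.1795959472656, 142.48020935058594), (87.88211822509766, 166.85475158691406), 1.2966969013214111)
jar_mid 0.7 597 ((626.5181884765625, 103.28113555908203), (56.23198318481445, 56.272457122802734), 32.9197883605957)
dish 0.67 9826 ((509.7386474609375, -202.9912872314453), (216.0280303955078, 262.4956359863281), 82.63079071044922)
n 17 dp cm [-2.513 -1.924 -1.263] turn [-0.0422  0.0189  0.    ]
```

View pics/c1.png

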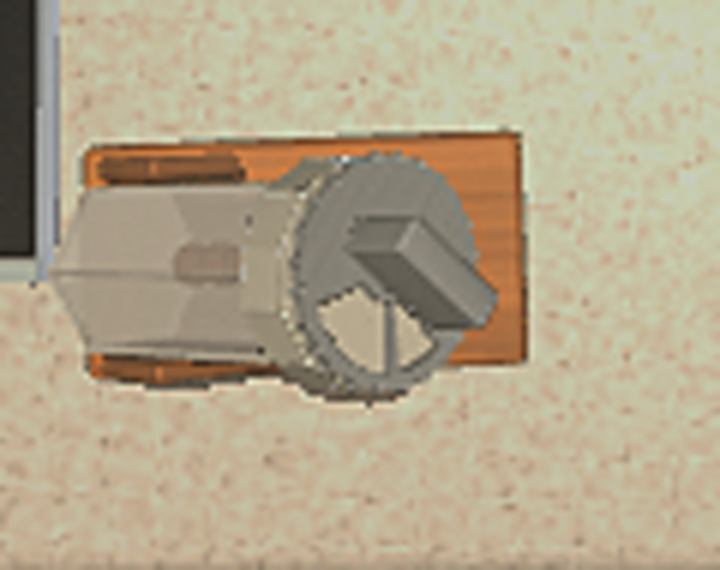

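The bar lies about 35° off the jar's x, as expected near shut, and the rest is yawed about 2°. I'll move in front of the dial.

Request:
move_arm:
  jaw: [8.5, 8.5, 8.5, 8.5, 8.5, 8.5, 8.5, 8.5, 8.5]
  dp:
    - [-2.5, -1.92, -1.4]
    - [-2.5, -1.92, -1.4]
    - [-2.5, -1.92, -1.4]
    - [-2.5, -1.92, -1.4]
    - [-2.5, -1.92, -1.4]
    - [-2.5, -1.92, -1.3]
    - [-2.5, -1.92, -1.3]
    - [-2.5, -1.92, -1.3]
    - [-2.5, -1.92, -1.3]
  turn:
    - [-0.042, 0.019, 0]
    - [-0.042, 0.019, 0]
    - [-0.042, 0.019, 0]
    - [-0.042, 0.019, 0]
    - [-0.042, 0.019, 0]
    - [-0.042, 0.019, 0]
    - [-0.042, 0.019, 0]
    - [-0.042, 0.019, 0]
    - [-0.042, 0.019, 0]

```text
time_s: 2.75
position: [0.3601, 0.2348, 0.3058]
tool_rot: [[-0.913, 0.408, 0.001], [0.374, 0.834, 0.405], [0.165, 0.371, -0.914]]
ft_force: [1.3, 0.4, -0.3]
grip_width: 0.0847
gripper_force: 0.0
```

Request:
move_arm:
  jaw: [8.5, 8.5, 8.5, 8.5, 8.5, 8.5, 8.5, 8.5]
  dp:
    - [-2.5, -1.92, -1.25]
    - [-2.5, -1.92, -1.25]
    - [-2.5, -1.92, -1.25]
    - [-2.5, -1.92, -1.25]
    - [-2.5, -1.92, -1.25]
    - [-2.5, -1.92, -1.25]
    - [-2.5, -1.92, -1.25]
    - [-2.5, -1.92, -1.25]
  turn:
    - [-0.042, 0.019, 0]
    - [-0.042, 0.019, 0]
    - [-0.042, 0.019, 0]
    - [-0.042, 0.019, 0]
    - [-0.042, 0.019, 0]
    - [-0.042, 0.019, 0]
    - [-0.042, 0.019, 0]
    - [-0.042, 0.019, 0]

```text
time_s: 3.42
position: [0.48, -0.005, 0.2677]
tool_rot: [[-0.912, 0.41, -0.001], [0.29, 0.645, 0.707], [0.29, 0.645, -0.707]]
ft_force: [1.0, 0.5, 0.6]
grip_width: 0.085
gripper_force: 0.0
```

```bash
python3 - <<'E'
from h import *
np.set_printoptions(precision=4,suppress=True)
im,d,tp=shot("wrist","w1.png"); s=observe();print(s["time_s"],s["q"],*tp)
for n in ["jar_mid","dial_bar","dial_face","jar_outlet","rest_mouth","rest_seat"]:
    o=cams.mark_of("wrist",n)
    if o:
        l=o[0]["location"];x,y=l[0]*560,l[1]*420
        print(n,round(o[0]["p"],2),round(x),round(y),px2w("wrist",x,y,d[min(419,int(y)),min(559,int(x))],tp))
E
```

```text
3.4667 [ -34.8344   20.847    83.4258   36.6396  102.6514 -100.8349] [ 0.48   -0.005   0.2677] [[-0.9121  0.4099 -0.0005]
 [ 0.2895  0.6451  0.7071]
 [ 0.2902  0.6448 -0.7071]]
dial_bar 0.68 279 200 [0.4779 0.0772 0.1831]
dial_face 0.65 276 197 [0.4744 0.077  0.1818]
jar_outlet 0.67 257 206 [0.4749 0.0646 0.1687]
```

View pics/w1.png

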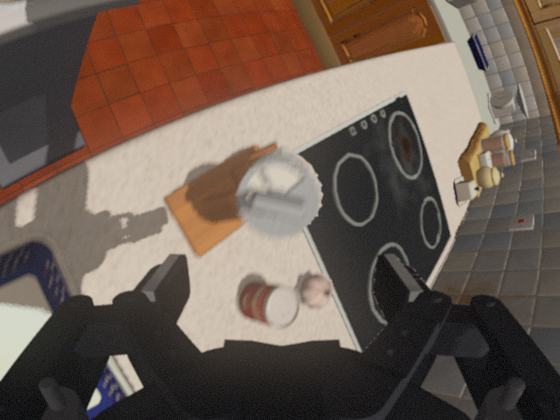

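```bash
cat >> h.py <<'E'
yaw=np.radians(1.7)
hd=np.array([np.sin(yaw),-np.cos(yaw),0]); zj=(hd+[0,0,1])/np.sqrt(2); xj=(-hd+[0,0,1])/np.sqrt(2); yj=np.cross(zj,xj)
RJ=np.c_[xj,yj,zj]
E
python3 - <<'E'
from h import *
np.set_printoptions(precision=4,suppress=True)
im,d,tp=shot("wrist","w2.png"); P,u,v=cloud("wrist",d,tp)
c=np.array([.481,.088,.168]); Q=(P-c)@RJ
s=(np.hypot(Q[:,0],Q[:,1])<.05)&(abs(Q[:,2])<.04)
h,e=np.histogram(Q[s,2],np.arange(-.04,.04,.002));print(dict(zip(np.round(e,3),h)))
t=s&(Q[:,2]>.008)&(Q[:,2]<.03)
print("top",t.sum(),np.median(Q[t],0),cv2.minAreaRect((Q[t,:2]*1000).astype(np.float32)))
f=s&(Q[:,2]<-.01)&(Q[:,2]>-.022);print("face",f.sum(),np.median(Q[f,2]),cv2.minEnclosingCircle((Q[f,:2]*1000).astype(np.float32)))
A=np.c_[Q[f,:2],np.ones(f.sum())];co=np.linalg.lstsq(A,Q[f,2],rcond=None)[0];print("plane slopes",co)
im2,d2=cams.get_image("top");P2,_,_=cloud("top",d2);Q2=(P2-c)@RJ
s2=(np.hypot(Q2[:,0],Q2[:,1])<.05)&(Q2[:,2]>.008)&(Q2[:,2]<.03)
if s2.sum()>10: print("topcam",s2.sum(),np.median(Q2[s2],0),cv2.minAreaRect((Q2[s2,:2]*1000).astype(np.float32)))
E
```

```text
{np.float64(-0.04): np.int64(16), np.float64(-0.038): np.int64(15), np.float64(-0.036): np.int64(15), np.float64(-0.034): np.int64(11), np.float64(-0.032): np.int64(20), np.float64(-0.03): np.int64(12), np.float64(-0.028): np.int64(12), np.float64(-0.026): np.int64(18), np.float64(-0.024): np.int64(31), np.float64(-0.022): np.int64(48), np.float64(-0.02): np.int64(157), np.float64(-0.018): np.int64(845), np.float64(-0.016): np.int64(107), np.float64(-0.014): np.int64(1913), np.float64(-0.012): np.int64(1003), np.float64(-0.01): np.int64(17), np.float64(-0.008): np.int64(25), np.float64(-0.006): np.int64(27), np.float64(-0.004): np.int64(26), np.float64(-0.002): np.int64(26), np.float64(0.0): np.int64(30), np.float64(0.002): np.int64(30), np.float64(0.004): np.int64(26), np.float64(0.006): np.int64(35), np.float64(0.008): np.int64(29), np.float64(0.01): np.int64(31), np.float64(0.012): np.int64(28), np.float64(0.014): np.int64(94), np.float64(0.016): np.int64(594), np.float64(0.018): np.int64(184), np.float64(0.02): np.int64(0), np.float64(0.022): np.int64(0), np.float64(0.024): np.int64(0), np.float64(0.026): np.int64(0), np.float64(0.028): np.int64(0), np.float64(0.03): np.int64(0), np.float64(0.032): np.int64(0), np.float64(0.034): np.int64(0), np.float64(0.036): np.int64(0)}
top 960 [0.0027 0.0004 0.0173] ((2.165186882019043, -0.8615093231201172), (14.33139705657959, 45.9635124206543), 51.71725845336914)
face 4073 -0.012668351960660388 ((2.1635799407958984, -1.2263317108154297), 39.58284378051758)
plane slopes [-0.0106 -0.0517 -0.0136]
topcam 167 [ 0.0066 -0.0008  0.0159] ((4.755373954772949, -0.23831558227539062), (13.30788803100586, 45.895137786865234), 50.867916107177734)
```

```bash
python3 - <<'E'
from h import *
np.set_printoptions(precision=4,suppress=True)
im,d,tp=shot("wrist","w3.png"); P,u,v=cloud("wrist",d,tp)
c=np.array([.481,.088,.168]); Q=(P-c)@RJ
s=(np.hypot(Q[:,0]-.002,Q[:,1]+.001)<.037)&(Q[:,2]<-.009)&(Q[:,2]>-.016)
co=np.array([0,0,-.0127])
for k in range(8):
    r=Q[:,2]-np.c_[Q[:,:2],np.ones(len(Q))]@co; g=s&(abs(r)<.0012)
    co=np.linalg.lstsq(np.c_[Q[g,:2],np.ones(g.sum())],Q[g,2],rcond=None)[0]
print(co,g.sum())
C=c+RJ@[.0022,-.0009,.0025]; print("C",C)
th=np.radians(-38.3)-np.pi/2
y=np.cos(th)*xj+np.sin(th)*yj; z=-zj; R=np.c_[np.cross(y,z),y,z]; print(R)
plan(C+zj*.08,R)
E
```

```text
[ 0.004   0.0034 -0.0123] 2349
C [0.4819 0.0878 0.1713]
[[ 0.603   0.7974 -0.021 ]
 [ 0.5731 -0.4148  0.7068]
 [ 0.5549 -0.4382 -0.7071]]
n 16 dp cm [-0.044  0.024  0.327] turn [0.0013 0.0005 0.1123]
```

Request:
move_arm:
  jaw: [4, 4, 4, 4, 4, 4, 4, 4, 4, 4, 4, 4]
  dp:
    - [-0.044, 0.024, 0.33]
    - [-0.044, 0.024, 0.33]
    - [-0.044, 0.024, 0.33]
    - [-0.044, 0.024, 0.33]
    - [-0.044, 0.024, 0.33]
    - [-0.044, 0.024, 0.33]
    - [-0.044, 0.024, 0.33]
    - [-0.044, 0.024, 0.33]
    - [-0.044, 0.024, 0.33]
    - [-0.044, 0.024, 0.33]
    - [-0.044, 0.024, 0.33]
    - [-0.044, 0.024, 0.33]
  turn:
    - [0.0013, 0, 0.1123]
    - [0.0013, 0, 0.1123]
    - [0.0013, 0, 0.1123]
    - [0.0013, 0, 0.1123]
    - [0.0013, 0, 0.1123]
    - [0.0013, 0, 0.1123]
    - [0.0013, 0, 0.1123]
    - [0.0013, 0, 0.1123]
    - [0.0013, 0, 0.1123]
    - [0.0013, 0, 0.1123]
    - [0.0013, 0, 0.1123]
    - [0.0013, 0, 0.1123]

```text
time_s: 4.92
position: [0.4837, 0.0235, 0.2379]
tool_rot: [[0.202, 0.979, -0.015], [0.701, -0.134, 0.701], [0.684, -0.152, -0.713]]
ft_force: [1.1, -0.2, -0.1]
grip_width: 0.0402
gripper_force: 0.0
```

Request:
move_arm:
  jaw: [4, 4, 4, 4, 4]
  dp:
    - [-0.044, 0.024, 0.33]
    - [-0.044, 0.024, 0.33]
    - [-0.044, 0.024, 0.33]
    - [-0.044, 0.024, 0.33]
    - [0, 0, 0]
  turn:
    - [0.0013, 0, 0.1123]
    - [0.0013, 0, 0.1123]
    - [0.0013, 0, 0.1123]
    - [0.0013, 0, 0.1123]
    - [0, 0, 0]

```text
time_s: 5.33
position: [0.4835, 0.0314, 0.2269]
tool_rot: [[0.607, 0.795, -0.021], [0.574, -0.42, 0.702], [0.55, -0.438, -0.711]]
ft_force: [-0.8, -0.5, 0.0]
grip_width: 0.0398
gripper_force: 0.0
```

```bash
python3 - <<'E'
from h import *
np.set_printoptions(precision=4,suppress=True)
im,d,tp=shot("wrist","w4.png"); P,u,v=cloud("wrist",d,tp);print(observe()["q"])
c=np.array([.481,.088,.168]); Q=(P-c)@RJ
t=(np.hypot(Q[:,0],Q[:,1])<.04)&(Q[:,2]>.010)&(Q[:,2]<.03)
print("top",t.sum(),np.median(Q[t],0),cv2.minAreaRect((Q[t,:2]*1000).astype(np.float32)))
f=(np.hypot(Q[:,0],Q[:,1])<.04)&(Q[:,2]<-.009)&(Q[:,2]>-.015);print(np.median(Q[f],0))
C=np.array([.4819,.0878,.1713])
th=np.radians(-38.3)-np.pi/2
y=np.cos(th)*xj+np.sin(th)*yj; z=-zj; R=np.c_[np.cross(y,z),y,z]
plan(C-zj*.009,R)
E
```

```text
[-30.3089  22.2425  87.7932  36.84    96.0642   1.4585]
top 1349 [ 0.0039 -0.0025  0.0174] ((2.641451835632324, -1.4022064208984375), (13.746697425842285, 45.79512405395508), 51.958126068115234)
[ 0.0012 -0.0115 -0.0123]
n 3 dp cm [ 0.023 -0.024  2.949] turn [0.0015 0.0015 0.0005]
```

Request:
move_arm:
  jaw: [4, 4, 4, 4, 4, 4, 4, 4]
  dp:
    - [0.01, -0.01, 1.6]
    - [0.01, -0.01, 1.6]
    - [0.01, -0.01, 1.6]
    - [0.01, -0.01, 1.3]
    - [0.01, -0.01, 1.2]
    - [0.01, -0.01, 1.0]
    - [0, 0, 0.5]
    - [0, 0, 0]
  turn:
    - [0.001, 0.001, 0]
    - [0.001, 0.001, 0]
    - [0.001, 0.001, 0]
    - [0.001, 0.001, 0]
    - [0, 0, 0]
    - [0, 0, 0]
    - [0, 0, 0]
    - [0, 0, 0]

```text
time_s: 6.05
position: [0.4817, 0.0939, 0.1648]
tool_rot: [[0.603, 0.798, -0.022], [0.574, -0.414, 0.707], [0.555, -0.438, -0.707]]
ft_force: [0.1, -0.4, 0.2]
grip_width: 0.0402
gripper_force: 0.0
```

Request:
move_arm:
  jaw: [1, 1, 1, 1, 1, 1]
  dp:
    - [0, 0, 0]
    - [0, 0, 0]
    - [0, 0, 0]
    - [0, 0, 0]
    - [0, 0, 0]
    - [0, 0, 0]
  turn:
    - [0, 0, 0]
    - [0, 0, 0]
    - [0, 0, 0]
    - [0, 0, 0]
    - [0, 0, 0]
    - [0, 0, 0]
  force: 25

```text
time_s: 6.55
position: [0.4822, 0.0929, 0.1656]
tool_rot: [[0.604, 0.797, -0.02], [0.572, -0.416, 0.707], [0.555, -0.438, -0.707]]
ft_force: [-2.9, -1.9, 6.2]
grip_width: 0.0131
gripper_force: 28.7
```

Request:
move_arm:
  jaw: [1, 1, 1, 1, 1, 1, 1, 1, 1, 1, 1, 1]
  dp:
    - [0, 0, -0.15]
    - [0, 0, 0]
    - [0, 0, 0]
    - [0, 0, 0]
    - [0, 0, 0]
    - [0, 0, 0]
    - [0, 0, 0]
    - [0, 0, 0]
    - [0, 0, 0]
    - [0, 0, 0]
    - [0, 0, 0]
    - [0, 0, 0]
  turn:
    - [0, 0, 0]
    - [0, 0, -0.05]
    - [0, 0, -0.1]
    - [0, 0, -0.1]
    - [0, 0, -0.1]
    - [0, 0, -0.1]
    - [0, 0, -0.1]
    - [0, 0, -0.1]
    - [0, 0, -0.1]
    - [0, 0, -0.1]
    - [0, 0, -0.1]
    - [0, 0, -0.1]

```text
time_s: 7.55
position: [0.482, 0.0925, 0.1663]
tool_rot: [[-0.395, 0.919, -0.021], [0.643, 0.292, 0.707], [0.656, 0.266, -0.706]]
ft_force: [-0.7, 3.0, 1.1]
grip_width: 0.0133
gripper_force: 27.6
```

```bash
cat >> h.py <<'E'
def st():
    s=observe();R=s["tool_rot"];y=R[:,1];a=np.degrees(np.arctan2(y@yj,y@xj))
    print("t",s["time_s"],"q",np.round(s["q"],1),"F",np.round(s["ft_force"],1),"Tq tool",np.round(R.T@s["wrist_torque"],3),"tool y ang",round(a,1),"w",s["grip_width"],"pos",np.round(s["position"],4))
E
python3 -c "
from h import *
st()"
```

```text
t 7.55 q [-24.1  25.5  95.   39.8  84.7 -60.9] F [-0.7  3.   1.1] Tq tool [-0.116  0.418  0.059] tool y ang -67.9 w 0.013286361169720472 pos [0.482  0.0925 0.1663]
```

Request:
move_arm:
  jaw: [1, 1, 1, 1, 1, 1, 1, 1, 1, 1, 1, 1]
  dp:
    - [0, 0, 0]
    - [0, 0, 0]
    - [0, 0, 0]
    - [0, 0, 0]
    - [0, 0, 0]
    - [0, 0, 0]
    - [0, 0, 0]
    - [0, 0, 0]
    - [0, 0, 0]
    - [0, 0, 0]
    - [0, 0, 0]
    - [0, 0, 0]
  turn:
    - [0, 0, -0.1]
    - [0, 0, -0.1]
    - [0, 0, -0.1]
    - [0, 0, -0.1]
    - [0, 0, -0.1]
    - [0, 0, -0.1]
    - [0, 0, -0.1]
    - [0, 0, -0.1]
    - [0, 0, -0.1]
    - [0, 0, -0.1]
    - [0, 0, -0.05]
    - [0, 0, 0]

```text
time_s: 8.55
position: [0.4822, 0.0926, 0.1665]
tool_rot: [[-0.993, 0.117, -0.02], [0.069, 0.703, 0.708], [0.097, 0.701, -0.706]]
ft_force: [1.0, 4.1, 2.4]
grip_width: 0.0136
gripper_force: 27.6
```

```bash
python3 -c "
from h import *
st()"
```

```text
t 8.55 q [ -24.1   25.5   95.    39.8   84.7 -120.9] F [1.  4.1 2.4] Tq tool [-0.753 -0.096 -0.041] tool y ang -7.9 w 0.01359537779446033 pos [0.4822 0.0926 0.1665]
```

Request:
move_arm:
  jaw: [1, 1, 1, 1]
  dp:
    - [0, 0, 0]
    - [0, 0, 0]
    - [0, 0, 0]
    - [0, 0, 0]
  turn:
    - [0, 0, -0.03]
    - [0, 0, -0.03]
    - [0, 0, -0.03]
    - [0, 0, 0]

```text
time_s: 8.88
position: [0.4822, 0.0926, 0.1665]
tool_rot: [[-0.999, 0.03, -0.02], [0.007, 0.707, 0.708], [0.035, 0.707, -0.706]]
ft_force: [1.0, 4.4, 3.9]
grip_width: 0.013
gripper_force: 27.7
```

```bash
python3 -c "
from h import *
st()"
```

```text
t 8.8833 q [ -24.1   25.5   95.    39.8   84.7 -125.9] F [1.  4.4 3.9] Tq tool [-0.949 -0.153  0.06 ] tool y ang -2.9 w 0.012993040424277494 pos [0.4822 0.0926 0.1665]
```

Request:
move_arm:
  jaw: [1, 1, 1]
  dp:
    - [0, 0, 0]
    - [0, 0, 0]
    - [0, 0, 0]
  turn:
    - [0, 0, -0.025]
    - [0, 0, -0.025]
    - [0, 0, 0]

```text
time_s: 9.13
position: [0.4821, 0.0925, 0.1665]
tool_rot: [[-1.0, -0.022, -0.02], [-0.03, 0.706, 0.707], [-0.001, 0.708, -0.707]]
ft_force: [0.7, 5.7, 5.7]
grip_width: 0.013
gripper_force: 27.9
```

```bash
python3 -c "
from h import *
st()"
```

```text
t 9.1333 q [ -24.1   25.5   95.    39.8   84.7 -128.9] F [0.7 5.7 5.7] Tq tool [-1.246 -0.195  0.027] tool y ang 0.1 w 0.012984912462760869 pos [0.4821 0.0925 0.1665]
```

Request:
move_arm:
  jaw: [1, 1, 1]
  dp:
    - [0, 0, 0]
    - [0, 0, 0]
    - [0, 0, 0]
  turn:
    - [0, 0, -0.02]
    - [0, 0, -0.01]
    - [0, 0, 0]

```text
time_s: 9.38
position: [0.4821, 0.0925, 0.1665]
tool_rot: [[-0.998, -0.051, -0.02], [-0.05, 0.705, 0.707], [-0.022, 0.707, -0.707]]
ft_force: [0.4, 5.1, 4.9]
grip_width: 0.0134
gripper_force: 27.9
```

```bash
python3 -c "
from h import *
st()"
```

```text
t 9.3833 q [ -24.1   25.5   95.    39.8   84.7 -130.5] F [0.4 5.1 4.9] Tq tool [-1.278 -0.28   0.034] tool y ang 1.7 w 0.013443641943863485 pos [0.4821 0.0925 0.1665]
```

Request:
move_arm:
  jaw: [1, 1, 1]
  dp:
    - [0, 0, 0]
    - [0, 0, 0]
    - [0, 0, 0]
  turn:
    - [0, 0, -0.02]
    - [0, 0, -0.02]
    - [0, 0, 0]

```text
time_s: 9.63
position: [0.4819, 0.0926, 0.1665]
tool_rot: [[-0.996, -0.091, -0.021], [-0.079, 0.702, 0.707], [-0.05, 0.706, -0.706]]
ft_force: [0.4, 5.4, 6.0]
grip_width: 0.0132
gripper_force: 28.3
```

```bash
python3 -c "
from h import *
st()"
```

```text
t 9.6333 q [ -24.1   25.5   95.    39.8   84.7 -132.8] F [0.4 5.4 6. ] Tq tool [-1.289 -0.023  0.135] tool y ang 4.0 w 0.013211509793226533 pos [0.4819 0.0926 0.1665]
```

Request:
move_arm:
  jaw: [1, 1, 1]
  dp:
    - [0, 0, 0]
    - [0, 0, 0]
    - [0, 0, 0]
  turn:
    - [0, 0, -0.02]
    - [0, 0, -0.02]
    - [0, 0, 0]

```text
time_s: 9.88
position: [0.4815, 0.0926, 0.1664]
tool_rot: [[-0.991, -0.13, -0.022], [-0.107, 0.698, 0.708], [-0.077, 0.704, -0.706]]
ft_force: [-2.5, 4.2, 5.3]
grip_width: 0.0134
gripper_force: 29.1
```

```bash
python3 -c "
from h import *
st()"
```

```text
t 9.8833 q [ -24.1   25.5   95.    39.8   84.7 -135.1] F [-2.5  4.2  5.3] Tq tool [-1.376  0.063  0.255] tool y ang 6.3 w 0.01336811208957814 pos [0.4815 0.0926 0.1664]
```

Request:
move_arm:
  jaw: [1, 4.5, 4.5, 4.5, 4.5, 4.5, 4.5, 4.5, 4.5, 4.5, 4.5, 4.5]
  dp:
    - [0, 0, 0]
    - [0, 0, 0]
    - [0, 0, 0]
    - [0, 0, 0]
    - [0, 0, 0]
    - [0, 0, -0.5]
    - [0, 0, -1.5]
    - [0, 0, -2]
    - [0, 0, -2]
    - [0, 0, -2]
    - [0, 0, -2]
    - [0, 0, 0]
  turn:
    - [0, 0, 0.02]
    - [0, 0, 0]
    - [0, 0, 0]
    - [0, 0, 0]
    - [0, 0, 0]
    - [0, 0, 0]
    - [0, 0, 0]
    - [0, 0, 0]
    - [0, 0, 0]
    - [0, 0, 0]
    - [0, 0, 0]
    - [0, 0, 0]

```text
time_s: 10.88
position: [0.4852, 0.019, 0.2388]
tool_rot: [[-0.994, -0.112, -0.016], [-0.09, 0.704, 0.704], [-0.067, 0.701, -0.71]]
ft_force: [-0.2, -0.2, -0.0]
grip_width: 0.0452
gripper_force: 0.0
```

```bash
python3 - <<'E'
from h import *
np.set_printoptions(precision=4,suppress=True)
st()
im,d,tp=shot("wrist","w5.png"); P,u,v=cloud("wrist",d,tp)
c=np.array([.481,.088,.168]); Q=(P-c)@RJ
t=(np.hypot(Q[:,0],Q[:,1])<.04)&(Q[:,2]>.012)&(Q[:,2]<.03)
print("top",t.sum(),np.median(Q[t],0),cv2.minAreaRect((Q[t,:2]*1000).astype(np.float32)))
for cam in ("top",):
    im,d,tp=shot(cam,cam+"5.png");P,u,v=cloud(cam,d,tp)
    # dish rim points
    s=(P[:,2]>.045)&(P[:,2]<.07)&(P[:,1]<-.06)&(P[:,1]>-.4)&(P[:,0]<.68)&(P[:,0]>.3)
    print("dish",s.sum(),np.median(P[s,2]),cv2.minAreaRect((P[s,:2]*1000).astype(np.float32)))
    # jar body side faces
    Q=(P-c)@RJ; s=(abs(Q[:,1])<.05)&(Q[:,2]>-.105)&(Q[:,2]<-.055)&(Q[:,0]>-.03)
    print("jar y range",np.percentile(Q[s,1],[1,99]),"x max",np.percentile(Q[s,0],99))
E
```

```text
t 10.8833 q [ -31.5   21.9   86.2   36.7   98.2 -131.7] F [-0.2 -0.2 -0. ] Tq tool [ 0.323  0.053 -0.053] tool y ang 5.2 w 0.04515431637826562 pos [0.4852 0.019  0.2388]
top 1192 [0.0018 0.0019 0.0177] ((2.0431745052337646, 0.3152599334716797), (14.02437973022461, 45.7709846496582), 4.886987209320068)
dish 1517 0.05740336882381514 ((509.5834655761719, -238.37774658203125), (332.25604248046875, 314.5840759277344), 1.5665760040283203)
jar y range [-0.0297  0.0312] x max 0.039471288780763926
```

View pics/w5.png

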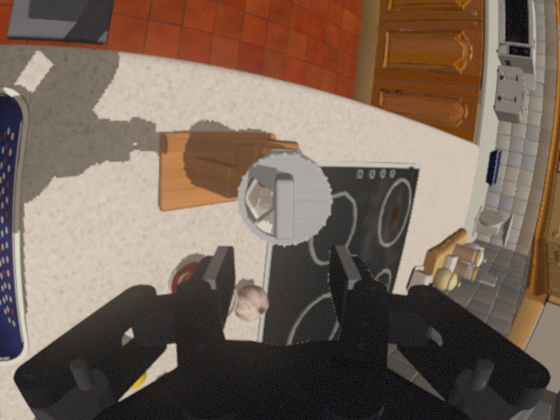

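```bash
cat >> h.py <<'E'
c0=np.array([.481,.088,.168]); C2=c0+RJ@[.0022,.0002,.0025]; G=C2-zj*.086
RG=np.c_[-zj,-yj,-xj]   # grip orientation of tool
E
python3 - <<'E'
from h import *
np.set_printoptions(precision=4,suppress=True)
print("G",G); print(RG)
Rd=np.c_[[0,1,0],[1,0,0],[0,0,-1]].astype(float); Rd=Ro.from_rotvec([0,0,yaw]).as_matrix()@Rd
W1=np.array([.481,.10,.34]); W2=G+xj*.09
plan(W1,Rd); plan(W2,RG,None,W1,Rd); plan(G-xj*.024,RG,None,W2,RG)
E
```

```text
G [0.479  0.1486 0.1105]
[[-0.021   0.9996  0.021 ]
 [ 0.7068  0.0297 -0.7068]
 [-0.7071 -0.     -0.7071]]
n 16 dp cm [ 0.484  0.659 -0.391] turn [ 0.0405 -0.037   0.0978]
n 7 dp cm [ 2.355 -0.008  1.75 ] turn [ 0.     -0.1122  0.    ]
n 4 dp cm [-0.   -0.    2.85] turn [0. 0. 0.]
```

Request:
move_arm:
  jaw: [8.5, 8.5, 8.5, 8.5, 8.5, 8.5, 8.5, 8.5]
  dp:
    - [0.48, 0.66, -0.39]
    - [0.48, 0.66, -0.39]
    - [0.48, 0.66, -0.39]
    - [0.48, 0.66, -0.39]
    - [0.48, 0.66, -0.39]
    - [0.48, 0.66, -0.39]
    - [0.48, 0.66, -0.39]
    - [0.48, 0.66, -0.39]
  turn:
    - [0.0405, -0.037, 0.098]
    - [0.0405, -0.037, 0.098]
    - [0.0405, -0.037, 0.098]
    - [0.0405, -0.037, 0.098]
    - [0.0405, -0.037, 0.098]
    - [0.0405, -0.037, 0.098]
    - [0.0405, -0.037, 0.098]
    - [0.0405, -0.037, 0.098]

```text
time_s: 11.65
position: [0.4568, 0.0526, 0.2943]
tool_rot: [[-0.742, 0.65, 0.162], [0.655, 0.653, 0.38], [0.141, 0.388, -0.911]]
ft_force: [-0.8, 0.4, -0.8]
grip_width: 0.0852
gripper_force: 0.0
```

Request:
move_arm:
  jaw: [8.5, 8.5, 8.5, 8.5, 8.5, 8.5, 8.5, 8.5]
  dp:
    - [0.48, 0.66, -0.39]
    - [0.48, 0.66, -0.39]
    - [0.48, 0.66, -0.39]
    - [0.48, 0.66, -0.39]
    - [0.48, 0.66, -0.39]
    - [0.48, 0.66, -0.39]
    - [0.48, 0.66, -0.39]
    - [0.48, 0.66, -0.39]
  turn:
    - [0.0405, -0.037, 0.098]
    - [0.0405, -0.037, 0.098]
    - [0.0405, -0.037, 0.098]
    - [0.0405, -0.037, 0.098]
    - [0.0405, -0.037, 0.098]
    - [0.0405, -0.037, 0.098]
    - [0.0405, -0.037, 0.098]
    - [0.0405, -0.037, 0.098]

```text
time_s: 12.32
position: [0.4811, 0.1012, 0.3396]
tool_rot: [[-0.024, 1.0, -0.003], [1.0, 0.024, -0.001], [-0.001, -0.003, -1.0]]
ft_force: [-0.7, -0.1, 0.4]
grip_width: 0.0849
gripper_force: 0.0
```

```bash
python3 - <<'E'
from h import *
np.set_printoptions(precision=4,suppress=True)
st(); plan(G+xj*.10,RG)
E
```

```text
t 12.3167 q [-1.9 12.6 70.  -0.1 97.6 -3.3] F [-0.7 -0.1  0.4] Tq tool [-0.007  0.003  0.054] tool y ang -90.4 w 0.0848781155585048 pos [0.4811 0.1012 0.3396]
n 7 dp cm [ 2.401 -0.013  1.617] turn [-0.0007 -0.112  -0.0005]
```

Request:
move_arm:
  jaw: [8.5, 8.5, 8.5, 8.5, 8.5, 8.5, 8.5, 8.5]
  dp:
    - [2.4, -0.01, 1.6]
    - [2.4, -0.01, 1.6]
    - [2.4, -0.01, 1.6]
    - [2.4, -0.01, 1.6]
    - [2.4, -0.01, 1.6]
    - [2.4, -0.01, 1.6]
    - [2.4, -0.01, 1.6]
    - [0, 0, 0]
  turn:
    - [0, -0.112, 0]
    - [0, -0.112, 0]
    - [0, -0.112, 0]
    - [0, -0.112, 0]
    - [0, -0.112, 0]
    - [0, -0.112, 0]
    - [0, -0.112, 0]
    - [0, 0, 0]

```text
time_s: 12.98
position: [0.4743, 0.2211, 0.1735]
tool_rot: [[-0.036, 0.999, 0.012], [0.7, 0.034, -0.714], [-0.714, -0.017, -0.7]]
ft_force: [-0.8, 1.2, -1.7]
grip_width: 0.0854
gripper_force: 0.0
```

```bash
python3 - <<'E'
from h import *
np.set_printoptions(precision=4,suppress=True)
st(); plan(G-xj*.024,RG,7)
im,d,tp=shot("wrist","w6.png"); P,u,v=cloud("wrist",d,tp)
Q=(P-G)@RJ
for a,b in [(-.03,-.01),(-.01,.01),(.01,.03)]:
  s=(abs(Q[:,1])<.045)&(Q[:,2]>a)&(Q[:,2]<b)&(Q[:,0]>.0)&(Q[:,0]<.05)
  print(s.sum(),"y",np.percentile(Q[s,1],[1,99]),"x",np.percentile(Q[s,0],[2,50,98]))
E
```

```text
t 12.9833 q [ 29.8  35.6  73.6 -38.9  95.4  32.4] F [-0.8  1.2 -1.7] Tq tool [ 0.005  0.362 -0.005] tool y ang -90.5 w 0.0853795069011743 pos [0.4743 0.2211 0.1735]
n 7 dp cm [-0.089  0.044  1.713] turn [-0.0013  0.0013  0.0022]
2486 y [-0.0282  0.0306] x [0.0173 0.0283 0.0361]
2288 y [-0.0282  0.0304] x [0.0171 0.0281 0.0357]
2077 y [-0.0281  0.0307] x [0.0168 0.0279 0.0353]
```

View pics/w6.png

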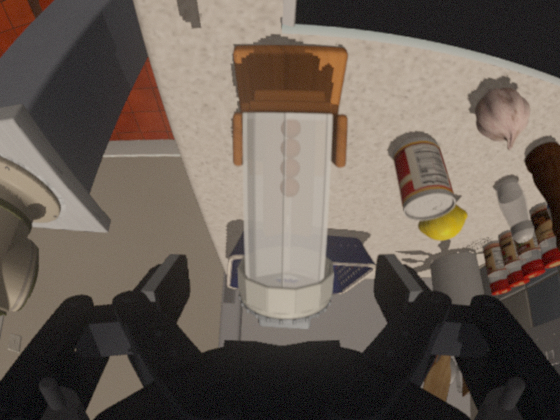

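The jar is square in the rest with all four balls in it, and the fingers straddle it (jar at columns 243–333). I'll descend and grip.

Request:
move_arm:
  jaw: [8.5, 8.5, 8.5, 8.5, 8.5, 8.5, 8.5, 8.5]
  dp:
    - [-0.09, 0.03, 1.9]
    - [-0.09, 0.03, 1.9]
    - [-0.09, 0.03, 1.9]
    - [-0.09, 0.03, 1.9]
    - [-0.09, 0.03, 1.8]
    - [-0.09, 0.03, 1.6]
    - [-0.09, 0.02, 1.0]
    - [0, 0, 0]
  turn:
    - [-0.0013, 0.0013, 0.002]
    - [-0.0013, 0.0013, 0.002]
    - [-0.0013, 0.0013, 0.002]
    - [-0.0013, 0.0013, 0.002]
    - [-0.0013, 0.0013, 0.002]
    - [-0.0013, 0.0013, 0.002]
    - [-0.0013, 0.0013, 0.002]
    - [0, 0, 0]

```text
time_s: 13.7
position: [0.4822, 0.1282, 0.103]
tool_rot: [[-0.004, 1.0, 0.027], [0.716, 0.022, -0.697], [-0.698, 0.016, -0.716]]
ft_force: [0.5, -0.4, 0.7]
grip_width: 0.0852
gripper_force: 0.0
```

```bash
python3 - <<'E'
from h import *
np.set_printoptions(precision=4,suppress=True)
st(); plan(G-xj*.024+yj*.0011,RG,1); print(observe()["tool_rot"])
E
```

```text
t 13.7 q [ 20.9  36.   87.  -42.4  78.4  37.1] F [ 0.5 -0.4  0.7] Tq tool [ 0.015  0.312 -0.037] tool y ang -89.7 w 0.08517387941995358 pos [0.4822 0.1282 0.103 ]
n 1 dp cm [ 0.903 -0.385  0.428] turn [ 0.0059 -0.013  -0.0172]
[[-0.0041  0.9996  0.0267]
 [ 0.7164  0.0216 -0.6974]
 [-0.6977  0.0163 -0.7162]]
```

Request:
move_arm:
  jaw: [8.5, 8.5, 8.5]
  dp:
    - [0.5, -0.2, 0.2]
    - [0.4, -0.18, 0.2]
    - [0, 0, 0]
  turn:
    - [0.006, -0.01, -0.015]
    - [0, 0, 0]
    - [0, 0, 0]

```text
time_s: 13.95
position: [0.4782, 0.1341, 0.0928]
tool_rot: [[-0.022, 1.0, 0.023], [0.708, 0.031, -0.705], [-0.706, 0.001, -0.708]]
ft_force: [0.1, -0.4, 0.1]
grip_width: 0.0852
gripper_force: 0.0
```

```bash
python3 - <<'E'
from h import *
np.set_printoptions(precision=4,suppress=True)
st(); plan(G-xj*.024+yj*.0011,RG,1)
E
```

```text
t 13.95 q [ 21.8  37.2  87.2 -42.6  78.4  37.7] F [ 0.1 -0.4  0.1] Tq tool [0.002 0.364 0.01 ] tool y ang -89.9 w 0.08521000163870344 pos [0.4782 0.1341 0.0928]
n 1 dp cm [-0.234  0.018  0.131] turn [ 0.0016 -0.0019  0.0006]
```

Request:
move_arm:
  jaw: [7.2, 6.6, 6.2, 5.8, 5.5, 5.5, 5.5, 5.5]
  dp:
    - [0, 0, 0]
    - [0, 0, 0]
    - [0, 0, 0]
    - [0, 0, 0]
    - [0, 0, 0]
    - [0, 0, 0]
    - [0, 0, 0]
    - [0, 0, 0]
  turn:
    - [0, 0, 0]
    - [0, 0, 0]
    - [0, 0, 0]
    - [0, 0, 0]
    - [0, 0, 0]
    - [0, 0, 0]
    - [0, 0, 0]
    - [0, 0, 0]
  force: 55

```text
time_s: 14.62
position: [0.479, 0.1339, 0.0933]
tool_rot: [[-0.02, 1.0, 0.024], [0.708, 0.031, -0.705], [-0.706, 0.002, -0.708]]
ft_force: [1.8, 4.8, 4.0]
grip_width: 0.0599
gripper_force: 58.4
```

```bash
python3 - <<'E'
from h import *
np.set_printoptions(precision=5,suppress=True)
st(); s=observe(); np.savez("home.npz",p=s["position"],R=s["tool_rot"]);print(s["tool_rot"],s["gripper_force"])
im,d,tp=shot("top","top6.png");P,u,v=cloud("top",d,tp)
o=cams.outline_of("top","dish");print(len(o))
for m in o[:2]:
    k=m["mask"][v,u]&(P[:,2]>.045)&(P[:,2]<.07);q=P[k];print(m["p"],k.sum(),cv2.minAreaRect((q[:,:2]*1000).astype(np.float32)),np.median(q[:,2]))
E
```

```text
t 14.6167 q [ 21.8  37.1  87.1 -42.7  78.4  37.7] F [1.8 4.8 4. ] Tq tool [-0.21   0.363 -0.054] tool y ang -89.8 w 0.05994977728325052 pos [0.479  0.1339 0.0933]
[[-0.02036  0.99951  0.02369]
 [ 0.7082   0.03114 -0.70533]
 [-0.70572  0.00242 -0.70848]] 58.40436820231844
2
0.74 350 ((625.8828125, 102.52889251708984), (53.967960357666016, 52.0038948059082), 39.86436462402344) 0.06834197616187654
0.69 1980 ((509.7590026855469, -193.37515258789062), (195.3114776611328, 245.16693115234375), 82.05998229980469) 0.05652771897553577
```

```bash
cat >> h.py <<'E'
try:
    H=np.load("home.npz"); TH=T(H["p"],H["R"]); JH=T(G+yj*.0011,RJ); REL=np.linalg.inv(JH)@TH
except Exception: pass
def pour(el,out):
    "tool pose with mouth el deg above level and outlet at out"
    e=np.radians(el); z=np.cos(e)*hd+np.sin(e)*np.array([0,0,1]); x=-np.sin(e)*hd+np.cos(e)*np.array([0,0,1])
    R=np.c_[x,np.cross(z,x),z]; g=np.array(out)-z*.067+x*.022
    M=T(g,R)@REL; return M[:3,3],M[:3,:3]
E
python3 - <<'E'
from h import *
np.set_printoptions(precision=4,suppress=True)
p0,R0=H["p"],H["R"]; p1=p0-R0[:,2]*.10
a=pour(0,[.508,-.145,.16]); print(a)
plan(p1,R0,6); plan(*a,None,p1,R0)
b=pour(-25,[.508,-.145,.11]); plan(*b,18,*a)
c=pour(-45,[.508,-.145,.11]); plan(*c,12,*b)
E
```

```text
(array([ 0.5066, -0.0762,  0.1595]), array([[-0.029 ,  0.9996,  0.0027],
       [ 0.9996,  0.029 ,  0.002 ],
       [ 0.002 ,  0.0028, -1.    ]]))
n 6 dp cm [ 0.    -0.    -1.667] turn [-0. -0. -0.]
n 9 dp cm [-2.887  0.239  1.399] turn [0.0001 0.0873 0.0002]
n 18 dp cm [-0.058 -0.     0.107] turn [0.     0.0242 0.0001]
n 12 dp cm [-0.001  0.001 -0.2  ] turn [0.     0.0291 0.0001]
```

Request:
move_arm:
  jaw: [5.5, 5.5, 5.5, 5.5, 5.5, 5.5, 5.5, 5.5]
  dp:
    - [0, 0, -0.4]
    - [0, 0, -1.0]
    - [0, 0, -1.6]
    - [0, 0, -2]
    - [0, 0, -2]
    - [0, 0, -2]
    - [0, 0, -1]
    - [0, 0, 0]
  turn:
    - [0, 0, 0]
    - [0, 0, 0]
    - [0, 0, 0]
    - [0, 0, 0]
    - [0, 0, 0]
    - [0, 0, 0]
    - [0, 0, 0]
    - [0, 0, 0]

```text
time_s: 15.38
position: [0.4763, 0.2054, 0.1648]
tool_rot: [[-0.021, 0.999, 0.024], [0.709, 0.032, -0.705], [-0.705, 0.003, -0.709]]
ft_force: [0.8, 0.1, -2.7]
grip_width: 0.0591
gripper_force: 60.9
```

```bash
python3 - <<'E'
from h import *
st(); plan(*pour(0,[.508,-.145,.16]),12)
E
```

```text
t 15.3833 q [ 28.3  34.9  76.3 -39.2  92.   33.5] F [ 0.8  0.1 -2.7] Tq tool [0.025 0.662 0.018] tool y ang -89.8 w 0.05913698790754769 pos [0.4763 0.2054 0.1648]
n 12 dp cm [-2.183  0.181  1.033] turn [0.0001 0.0654 0.0002]
```

Request:
move_arm:
  jaw: [5.5, 5.5, 5.5, 5.5, 5.5, 5.5, 5.5, 5.5, 5.5, 5.5, 5.5, 5.5]
  dp:
    - [-2.2, 0.18, 1.0]
    - [-2.2, 0.18, 1.0]
    - [-2.2, 0.18, 1.0]
    - [-2.2, 0.18, 1.0]
    - [-2.2, 0.18, 1.0]
    - [-2.2, 0.18, 1.0]
    - [-2.2, 0.18, 1.0]
    - [-2.2, 0.18, 1.0]
    - [-2.2, 0.18, 1.0]
    - [-2.2, 0.18, 1.0]
    - [-2.2, 0.18, 1.0]
    - [-2.2, 0.18, 1.0]
  turn:
    - [0, 0.065, 0]
    - [0, 0.065, 0]
    - [0, 0.065, 0]
    - [0, 0.065, 0]
    - [0, 0.065, 0]
    - [0, 0.065, 0]
    - [0, 0.065, 0]
    - [0, 0.065, 0]
    - [0, 0.065, 0]
    - [0, 0.065, 0]
    - [0, 0.065, 0]
    - [0, 0.065, 0]

```text
time_s: 16.38
position: [0.5055, -0.0795, 0.163]
tool_rot: [[-0.029, 1.0, 0.0], [1.0, 0.029, -0.001], [-0.001, 0.0, -1.0]]
ft_force: [0.9, -0.2, -1.3]
grip_width: 0.0596
gripper_force: 60.7
```

```bash
python3 - <<'E'
from h import *
st(); plan(*pour(-28,[.508,-.145,.105]),12)
E
```

```text
t 16.3833 q [-22.2  21.6  86.9  -0.   71.5 -23.8] F [ 0.9 -0.2 -1.3] Tq tool [-0.042  0.055  0.009] tool y ang -90.0 w 0.059558567213987466 pos [ 0.5055 -0.0795  0.163 ]
n 12 dp cm [-0.087  0.01   0.207] turn [-0.0002  0.041   0.0001]
```

Request:
move_arm:
  jaw: [5.5, 5.5, 5.5, 5.5, 5.5, 5.5, 5.5, 5.5, 5.5, 5.5, 5.5, 5.5]
  dp:
    - [-0.09, 0.01, 0.2]
    - [-0.09, 0.01, 0.2]
    - [-0.09, 0.01, 0.2]
    - [-0.09, 0.01, 0.2]
    - [-0.09, 0.01, 0.2]
    - [-0.09, 0.01, 0.2]
    - [-0.09, 0.01, 0.2]
    - [-0.09, 0.01, 0.2]
    - [-0.09, 0.01, 0.2]
    - [-0.09, 0.01, 0.2]
    - [-0.09, 0.01, 0.2]
    - [-0.09, 0.01, 0.2]
  turn:
    - [0, 0.041, 0]
    - [0, 0.041, 0]
    - [0, 0.041, 0]
    - [0, 0.041, 0]
    - [0, 0.041, 0]
    - [0, 0.041, 0]
    - [0, 0.041, 0]
    - [0, 0.041, 0]
    - [0, 0.041, 0]
    - [0, 0.041, 0]
    - [0, 0.041, 0]
    - [0, 0.041, 0]

```text
time_s: 17.38
position: [0.5069, -0.0834, 0.1373]
tool_rot: [[-0.025, 1.0, -0.015], [0.882, 0.029, 0.471], [0.471, -0.002, -0.882]]
ft_force: [-0.0, 0.1, -2.3]
grip_width: 0.0598
gripper_force: 60.8
```

```bash
python3 - <<'E'
from h import *
st(); plan(*pour(-45,[.508,-.145,.105]),8)
im,d,tp=shot("wrist","w7.png");shot("top","t7.png");shot("scene","s7.png")
for c in ("top","scene","wrist"):
    for o in cams.mark_of(c,"ball0_center"): print(c,round(o["p"],2),[round(o["location"][0]*560),round(o["location"][1]*420)])
a=cv2.imread("pics/t7.png")[140:340,280:480];b=cv2.imread("pics/s7.png")[220:420,230:430];e=cv2.imread("pics/w7.png")
cv2.imwrite("pics/m7.png",np.hstack([cv2.resize(a,(400,400)),cv2.resize(b,(400,400))]))
E
```

```text
t 17.3833 q [-34.2  28.8  85.1  22.5  84.  -41.8] F [-0.   0.1 -2.3] Tq tool [ 0.031 -0.378 -0.002] tool y ang -90.1 w 0.05981776101510372 pos [ 0.5069 -0.0834  0.1373]
n 8 dp cm [-0.013 -0.    -0.255] turn [-0.0005  0.0371 -0.    ]
scene 0.36 [321, 345]
```

View pics/m7.png

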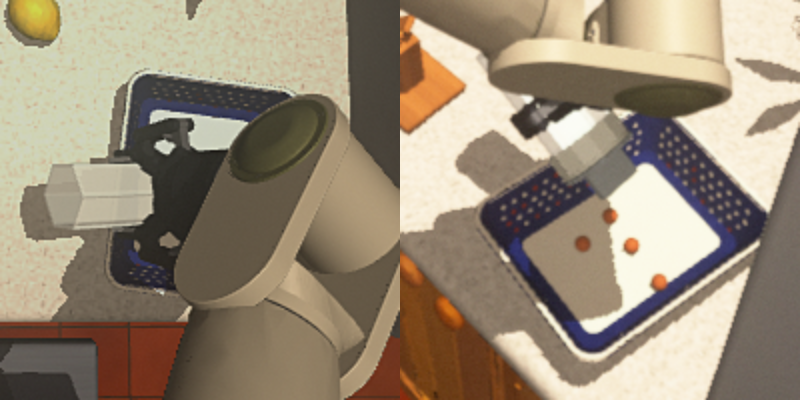

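The right crop (scene view) shows all four balls in the dish. I'll return the jar along the same path.

```bash
python3 - <<'E'
from h import *
a=pour(0,[.508,-.145,.165]); plan(*a,12); p1=H["p"]-H["R"][:,2]*.10; plan(p1,H["R"],12,*a)
E
```

```text
n 12 dp cm [ 0.112 -0.006 -0.198] turn [-0.0002 -0.0404  0.0001]
n 12 dp cm [ 2.254 -0.18  -0.841] turn [-0.     -0.0654 -0.0002]
```

Request:
move_arm:
  jaw: [5.5, 5.5, 5.5, 5.5, 5.5, 5.5, 5.5, 5.5, 5.5, 5.5, 5.5, 5.5]
  dp:
    - [0.11, -0.006, -0.2]
    - [0.11, -0.006, -0.2]
    - [0.11, -0.006, -0.2]
    - [0.11, -0.006, -0.2]
    - [0.11, -0.006, -0.2]
    - [0.11, -0.006, -0.2]
    - [0.11, -0.006, -0.2]
    - [0.11, -0.006, -0.2]
    - [0.11, -0.006, -0.2]
    - [0.11, -0.006, -0.2]
    - [0.11, -0.006, -0.2]
    - [0.11, -0.006, -0.2]
  turn:
    - [0, -0.04, 0]
    - [0, -0.04, 0]
    - [0, -0.04, 0]
    - [0, -0.04, 0]
    - [0, -0.04, 0]
    - [0, -0.04, 0]
    - [0, -0.04, 0]
    - [0, -0.04, 0]
    - [0, -0.04, 0]
    - [0, -0.04, 0]
    - [0, -0.04, 0]
    - [0, -0.04, 0]

```text
time_s: 18.68
position: [0.5067, -0.0764, 0.1651]
tool_rot: [[-0.031, 1.0, 0.001], [1.0, 0.031, 0.005], [0.005, 0.001, -1.0]]
ft_force: [-0.4, -0.6, -2.4]
grip_width: 0.0597
gripper_force: 60.8
```

Request:
move_arm:
  jaw: [5.5, 5.5, 5.5, 5.5, 5.5, 5.5, 5.5, 5.5, 5.5, 5.5, 5.5, 5.5]
  dp:
    - [2.25, -0.18, -0.84]
    - [2.25, -0.18, -0.84]
    - [2.25, -0.18, -0.84]
    - [2.25, -0.18, -0.84]
    - [2.25, -0.18, -0.84]
    - [2.25, -0.18, -0.84]
    - [2.25, -0.18, -0.84]
    - [2.25, -0.18, -0.84]
    - [2.25, -0.18, -0.84]
    - [2.25, -0.18, -0.84]
    - [2.25, -0.18, -0.84]
    - [2.25, -0.18, -0.84]
  turn:
    - [0, -0.065, 0]
    - [0, -0.065, 0]
    - [0, -0.065, 0]
    - [0, -0.065, 0]
    - [0, -0.065, 0]
    - [0, -0.065, 0]
    - [0, -0.065, 0]
    - [0, -0.065, 0]
    - [0, -0.065, 0]
    - [0, -0.065, 0]
    - [0, -0.065, 0]
    - [0, -0.065, 0]

```text
time_s: 19.68
position: [0.4764, 0.2053, 0.1672]
tool_rot: [[-0.02, 0.999, 0.025], [0.715, 0.032, -0.699], [-0.699, 0.004, -0.715]]
ft_force: [1.1, 0.1, -2.0]
grip_width: 0.0596
gripper_force: 60.8
```

Request:
move_arm:
  jaw: [5.5, 5.5, 5.5]
  dp:
    - [0, 0, 0]
    - [0, 0, 0]
    - [0, 0, 0]
  turn:
    - [0, 0, 0]
    - [0, 0, 0]
    - [0, 0, 0]

```text
time_s: 19.93
position: [0.4768, 0.2034, 0.1671]
tool_rot: [[-0.021, 1.0, 0.023], [0.717, 0.031, -0.697], [-0.697, 0.001, -0.717]]
ft_force: [0.5, -0.2, -2.3]
grip_width: 0.06
gripper_force: 60.9
```

```bash
python3 - <<'E'
from h import *
st(); plan(H["p"]-H["R"][:,2]*.06,H["R"],3)
E
```

```text
t 19.9333 q [ 27.9  34.5  76.3 -38.8  91.8  33. ] F [ 0.5 -0.2 -2.3] Tq tool [ 0.023  0.564 -0.007] tool y ang -89.9 w 0.06000781743845001 pos [0.4768 0.2034 0.1671]
n 3 dp cm [ 0.082 -0.003  1.378] turn [-0.0003 -0.004   0.0002]
```

Request:
move_arm:
  jaw: [5.5, 5.5, 5.5, 5.5, 5.5, 5.5, 5.5, 5.5]
  dp:
    - [0.05, 0, 1.4]
    - [0.04, 0, 1.4]
    - [0.05, 0, 1.4]
    - [0, 0, 1.4]
    - [0, 0, 1.2]
    - [0, 0, 1.0]
    - [0, 0, 0]
    - [0, 0, 0]
  turn:
    - [0, -0.004, 0]
    - [0, -0.004, 0]
    - [0, -0.004, 0]
    - [0, 0, 0]
    - [0, 0, 0]
    - [0, 0, 0]
    - [0, 0, 0]
    - [0, 0, 0]

```text
time_s: 20.6
position: [0.4787, 0.1489, 0.1109]
tool_rot: [[-0.019, 1.0, 0.022], [0.708, 0.029, -0.706], [-0.706, 0.002, -0.708]]
ft_force: [0.7, -0.5, -1.9]
grip_width: 0.0595
gripper_force: 60.7
```

```bash
python3 - <<'E'
from h import *
st(); plan(H["p"]-H["R"][:,2]*.0,H["R"],4)
E
```

```text
t 20.6 q [ 23.2  36.3  84.8 -41.6  81.6  36.5] F [ 0.7 -0.5 -1.9] Tq tool [-0.019  0.614  0.047] tool y ang -90.0 w 0.05954877853191181 pos [0.4787 0.1489 0.1109]
n 4 dp cm [ 0.044 -0.004  0.577] turn [-0.0005  0.0001 -0.0002]
```

Request:
move_arm:
  jaw: [5.5, 5.5, 5.5, 5.5, 5.5, 5.5]
  dp:
    - [0.05, 0, 0.6]
    - [0.04, 0, 0.6]
    - [0.04, 0, 0.5]
    - [0.04, 0, 0.35]
    - [0, 0, 0.2]
    - [0, 0, 0]
  turn:
    - [0, 0, 0]
    - [0, 0, 0]
    - [0, 0, 0]
    - [0, 0, 0]
    - [0, 0, 0]
    - [0, 0, 0]

```text
time_s: 21.1
position: [0.4792, 0.1341, 0.0936]
tool_rot: [[-0.02, 1.0, 0.022], [0.707, 0.03, -0.707], [-0.707, 0.001, -0.707]]
ft_force: [0.3, -3.0, 3.9]
grip_width: 0.0598
gripper_force: 60.6
```

```bash
python3 - <<'E'
from h import *
st(); plan(H["p"],H["R"],1); s=observe(); print("F tool",s["tool_rot"].T@s["ft_force"])
E
```

```text
t 21.1 q [ 21.8  37.2  87.  -42.7  78.6  37.7] F [ 0.3 -3.   3.9] Tq tool [-0.008 -0.331 -0.131] tool y ang -89.9 w 0.059837576778299525 pos [0.4792 0.1341 0.0936]
n 1 dp cm [ 0.002 -0.021  0.038] turn [-0.0014  0.0022  0.0001]
F tool [-4.86982426  0.24406383 -0.59291488]
```

Request:
move_arm:
  jaw: [5.5, 5.5, 6.2, 6.6, 7.2, 8.0, 8.5, 8.5, 8.5]
  dp:
    - [0, 0, 0.05]
    - [0, 0, 0]
    - [0, 0, 0]
    - [0, 0, 0]
    - [0, 0, 0]
    - [0, 0, 0]
    - [0, 0, 0]
    - [0, 0, 0]
    - [0, 0, 0]
  turn:
    - [0, 0, 0]
    - [0, 0, 0]
    - [0, 0, 0]
    - [0, 0, 0]
    - [0, 0, 0]
    - [0, 0, 0]
    - [0, 0, 0]
    - [0, 0, 0]
    - [0, 0, 0]

```text
time_s: 21.85
position: [0.4789, 0.1346, 0.0928]
tool_rot: [[-0.021, 1.0, 0.022], [0.708, 0.03, -0.706], [-0.706, 0.001, -0.708]]
ft_force: [-0.6, -0.1, 0.1]
grip_width: 0.0846
gripper_force: 0.0
```

Request:
move_arm:
  jaw: [8.5, 8.5, 8.5, 8.5, 8.5, 8.5, 8.5, 8.5, 8.5, 8.5]
  dp:
    - [0, 0, -0.5]
    - [0, 0, -1.2]
    - [0, 0, -1.8]
    - [0, 0, -2]
    - [0, 0, -2]
    - [0, 0, -2]
    - [0, 0, -2]
    - [0, 0, -2]
    - [0, 0, -1.5]
    - [0, 0, 0]
  turn:
    - [0, 0, 0]
    - [0, 0, 0]
    - [0, 0, 0]
    - [0, 0, 0]
    - [0, 0, 0]
    - [0, 0, 0]
    - [0, 0, 0]
    - [0, 0, 0]
    - [0, 0, 0]
    - [0, 0, 0]

```text
time_s: 22.68
position: [0.476, 0.2424, 0.201]
tool_rot: [[-0.02, 0.999, 0.026], [0.709, 0.032, -0.704], [-0.705, 0.005, -0.71]]
ft_force: [0.3, -0.6, -0.4]
grip_width: 0.0851
gripper_force: 0.0
```

```bash
python3 - <<'E'
from h import *
np.set_printoptions(precision=4,suppress=True)
st()
im,d,tp=shot("wrist","w8.png"); P,u,v=cloud("wrist",d,tp); Q=(P-G)@RJ
for a,b in [(-.03,-.01),(.01,.03)]:
  s=(abs(Q[:,1])<.045)&(Q[:,2]>a)&(Q[:,2]<b)&(Q[:,0]>.0)&(Q[:,0]<.05)
  print(s.sum(),"y",np.percentile(Q[s,1],[1,99]),"x",np.percentile(Q[s,0],[2,50,98]))
im,d,tp=shot("top","t8.png"); P,u,v=cloud("top",d,tp); Q=(P-c0)@RJ
t=(np.hypot(Q[:,0],Q[:,1])<.04)&(Q[:,2]>.008)&(Q[:,2]<.03)
if t.sum()>5: print("bar",t.sum(),np.median(Q[t],0),cv2.minAreaRect((Q[t,:2]*1000).astype(np.float32)))
for m in cams.outline_of("top","dish")[:2]:
    k=m["mask"][v,u]&(P[:,2]>.045)&(P[:,2]<.07);q=P[k];print("dish",k.sum(),cv2.minAreaRect((q[:,:2]*1000).astype(np.float32)))
shot("scene","s8.png")
a=cv2.imread("pics/t8.png")[130:330,170:470];b=cv2.imread("pics/w8.png");e=cv2.imread("pics/s8.png")[150:420,150:450]
cv2.imwrite("pics/m8.png",np.hstack([np.vstack([cv2.resize(a,(420,280)),cv2.resize(e,(420,310))]),cv2.resize(b[:,100:460],(380,590))]))
E
```

```text
t 22.6833 q [ 31.4  34.9  69.5 -38.5  99.   31.5] F [ 0.3 -0.6 -0.4] Tq tool [-0.013  0.364  0.002] tool y ang -89.7 w 0.08511749404084809 pos [0.476  0.2424 0.201 ]
1903 y [-0.0307  0.0283] x [0.018  0.0269 0.035 ]
1687 y [-0.0305  0.0283] x [0.0178 0.0267 0.0346]
bar 192 [ 0.0066 -0.0005  0.0158] ((2.577996253967285, -0.3092212677001953), (18.10988426208496, 46.214385986328125), 2.7939488887786865)
dish 1994 ((509.8179931640625, -193.4766387939453), (195.02305603027344, 245.5323944091797), 82.08394622802734)
```

View pics/m8.png

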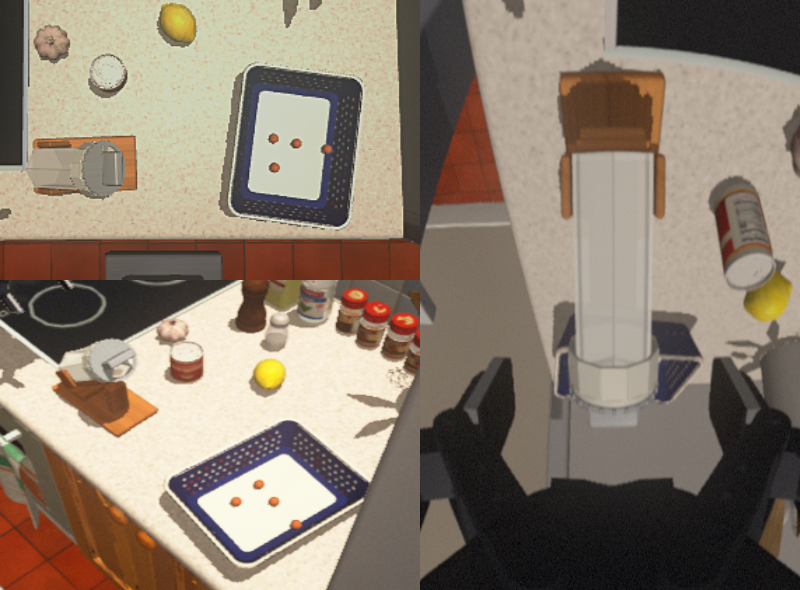

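The jar is empty and home in its rest. The four balls are in the dish, which has not moved, and the lemon, garlic and tin are untouched.

```bash
python3 -c "
from h import *
print(ticket.close_job())"
```

```text
the job is handed in; nothing more can be done
None
```

I turned the dial anticlockwise to its stop, tipped all four balls into the blue dish (no shaking was needed), put the jar back in its rest without moving the dish, lemon, garlic or tin, and handed the job in at about 23 s.

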